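# Find the branded cheese crate and push it to the dispatch line

### The arm

A 6-joint arm with a two-finger parallel gripper is mounted at the origin on the work surface. World frame = base frame: x ahead of the robot, y to its left, z up, the work surface at z = 0. Lengths are in m, angles in degrees, forces in N, time in s.
With the tool pointing down it reaches from about 0.35 to 0.875 m from the base axis. Payload 4.2 kg.
Tool frame: the origin (TCP) lies at the very end of the fingers, on their centre line; the grasp point (between the pads) lies 19 mm behind it; z points along the fingers, y is the line along which they close (so a half turn about z gives the same grasp; the last joint's range is limited). The gripper opens to 87 mm and grips with 3 to 60 N. Pads are 19 mm wide; open, the fingers measure 117 mm over their backs; the gripper's body (75 mm by 190 mm) begins 51 mm behind the grasp point.
Start: joints at [-51.589, 22.042, 0.453, 0, -68.411, -14.817], TCP at [0.25, -0.573, 0.223] pointing down, gripper open.
Joint ranges: [-179.83, 179.83], [-69.29, 118.12], [-61.27, 80.66], [-181.25, 117.63], [-171.15, -9.14], [-177.46, 177.46]. Speed limits (degrees/s): [159.86, 159.86, 180, 180, 180, 180].

### API

Orientations are given as a 3x3 rotation matrix whose columns are the frame's x, y, z axes.
In Python, from station import sense, cams, r gives the robot as it stands. The module is installed in compiled form; this text tells all that it offers.
- The arm moves only by the tool step_arm, never from a script. Its argument "targets" is text: rows parted by semicolons, each of 4 numbers parted by spaces: the shift along the tool's x, y, z in cm, then the turn about the tool's z in degrees. In form: x y z turn; .... A call has 1 to 12 rows; each row shifts and turns the commanded pose from where the row before left it, along the tool's axes as they then stand; what a row does not reach is not made up. A row lasts 1/12 s, in which the tool goes at most 41.7 mm and 7.16 degrees, less where a joint would pass 70% of its speed; a pose out of reach is approached as far as the arm can. A call with a gripper value outside its range is refused whole. "claw" is the finger opening in cm, from 0 to 8.7, set as the call begins (left out, the last holds). The fingers move at their own pace and stop on an object; the grip force is fixed at half the most. Time passes only in rows, so rows that do not move let the fingers close. It gives the time, the measured TCP pose, the force, the opening and the grip force at its end, in the units of the state.
- sense(): the state, without advancing time (a new reading comes with each control period).
- cams.capture(name): name is "scene" or "top" or "wrist"; returns a dict with "frame" (420x560x3 uint8, blue, green, red), "vertical_fov" (degrees; the focal length in pixels is half the picture's height over the tangent of half this angle, whatever the lens; pixels are square), "cx", "cy" (the principal point, pixels), "dist_coeffs" ([k1, k2, p1, p2, k3] as OpenCV has them; the pictures are not rectified), "eye" and "rotation" of the camera in the world; the wrist camera has in their place "tool_from_camera" (4x4, takes a point from camera to tool coordinates, whose origin is the TCP and whose axes are the flange's). Camera axes: x right, y down, z forward; pixel columns grow to the right and rows downward; lengths in m; the calibration is good to about 2 mm. A picture is of the moment at which its call begins: read the wrist's pose just before it. There is no depth.
- r.finish_job(): hands the job in; it is judged then, once.
The state is a dict: "time_s": time; "joints": joint angles; "joint_velocities": joint speeds; "effort": joint torques, N m; "tcp_pos": TCP position; "ee_rot": TCP orientation; "wrist_force": force on the tool from outside, world axes, zero at the start; "moment": the same for the moment, N m; "gripper_width": opening from 0.0 (shut) to 1.0 (fully open); "gripper_force": force on a finger pad.
Only numpy, scipy, OpenCV 4.12 (cv2) and the standard library are available. Lean on these libraries where they do the work, as an engineer would, in place of code of your own. Each camera call takes 0.05 s, during which the arm holds its last target. There are 200 camera calls.

### The job

With the fingers only, nothing gripped or lifted, tip the robot's left crate over towards the robot so that it lies on its side with its underside showing on the far side, then tip the robot's right crate over in the same way. Then look which one has the burnt brand mark on its underside and push that crate, as it lies, away from the robot until its middle is over the steel strip, the dispatch line. Leave the bare crate lying well short of the strip and do not disturb the small cheese, the jar or the brush.

Things in the scene. Friction and masses are not known exactly. Their poses are not given: they have to be found in the camera images.
- crate_stamped: loose closed wooden crate, 100 deep (x) x 150 wide (y) x 120 mm high, flat sides, cheese inside; 0.4-0.9 kg, centre of mass at its middle, so it falls over once tipped past 40 deg. Origin: centre of underside; z up, x away from the robot. Both crates look alike until tipped. Underside: dark burnt brand, a ring 84 mm across with three crossing bars.
- stamped_mid (a point): middle of crate_stamped, 60 mm above its underside
- stamped_far (a point): middle of the lower edge of crate_stamped on its side away from the robot, 50 mm from its origin along its +x
- crate_plain: loose closed wooden crate, 100 deep (x) x 150 wide (y) x 120 mm high, flat sides, cheese inside; 0.4-0.9 kg, centre of mass at its middle, so it falls over once tipped past 40 deg. Origin: centre of underside; z up, x away from the robot. Both crates look alike until tipped. Underside: bare wood.
- plain_mid (a point): middle of crate_plain, 60 mm above its underside
- plain_far (a point): middle of the lower edge of crate_plain on its side away from the robot, 50 mm from its origin along its +x
- line: dispatch line: flat steel strip let into the bench on the far side of the crates (a crate may start standing partly on it), 520 mm long (y), 30 mm wide (x), 1 mm high and no obstacle. Origin: its centre; x across it, away from the robot; y along it, to the robot's left. One crate starts left of its middle, one right.
- small_cheese: bystander: loose small white cheese, 64 mm across, 36 mm high, origin under its centre
- jar: bystander: loose amber glass jar, 60 mm across, 85 mm high, origin under its centre
- brush: bystander: loose hand brush lying left of the crates, origin on the bench under it, x along its length

How it is judged:
By the outcome, as a careful person would: the job done as asked, in the order asked, and still so for the second after the job is handed in, with the robot touching nothing.
It also fails if it takes over 64 s, if anything falls off the work surface, if the arm or the gripper's body presses on something with over 40 N, if the wrist force passes 120 N, or if a joint passes its speed limit or range.

## Working session

There is one attempt and no reset: what is moved stays moved. The work goes in short steps, Python scripts to look and compute and a tool call to move; the robot and the scene stay as the last step left them, time stands still between calls to the robot, and variables do not carry over. Pictures are saved under pics/ and viewed, at most 10 in all, crops included, and the job is handed in when it is done.

Besides the shell and the picture viewer there is one more tool, called after "Call:" by a JSON object that holds its "api" and its "payload", one argument or row to a line. step_arm: Moves the arm, as the interface text tells. Its arguments: {"type":"object","properties":{"targets":{"type":"string"},"claw":{"type":"number"}},"required":["targets"]}

```bash
mkdir -p pics; cat > h.py <<'E'
import numpy as np, cv2
from station import sense, cams, r
def K(c):
    f=c["frame"].shape[0]/2/np.tan(np.radians(c["vertical_fov"]/2))
    return np.array([[f,0,c["cx"]],[0,f,c["cy"]],[0,0,1.]])
def cast(c,px,z):
    p=cv2.undistortPoints(np.array(px,float).reshape(-1,1,2),K(c),np.array(c["dist_coeffs"],float)).reshape(-1,2)
    d=np.c_[p,np.ones(len(p))]@np.array(c["rotation"]).T
    e=np.array(c["eye"]); return e+d*((z-e[2])/d[:,2])[:,None]
def proj(c,P):
    R=np.array(c["rotation"]).T; t=-R@np.array(c["eye"])
    return cv2.projectPoints(np.array(P,float).reshape(-1,1,3),cv2.Rodrigues(R)[0],t,K(c),np.array(c["dist_coeffs"],float))[0].reshape(-1,2)
E
python3 - <<'E'
from h import *
for n in("top","scene"):
    c=cams.capture(n); cv2.imwrite(f"pics/{n}0.png",c["frame"]); print(n,c["eye"],np.round(c["rotation"],3).tolist(),c["vertical_fov"])
s=sense();print(s["time_s"],s["tcp_pos"],np.round(s["ee_rot"],3).tolist())
E
```

```text
top [0.46316056 0.01718795 1.07379508] [[0.031, -0.994, 0.106], [-1.0, -0.031, -0.001], [0.004, -0.106, -0.994]] 53.07506813745383
scene [1.00808356 0.55233907 0.58480372] [[-0.781, 0.391, -0.487], [0.624, 0.461, -0.631], [-0.022, -0.797, -0.604]] 57.34643747815824
0.1 [ 0.24995202 -0.57224961  0.22158453] [[-0.916, -0.4, -0.001], [-0.4, 0.916, 0.002], [0.0, 0.002, -1.0]]
```

View pics/top0.png

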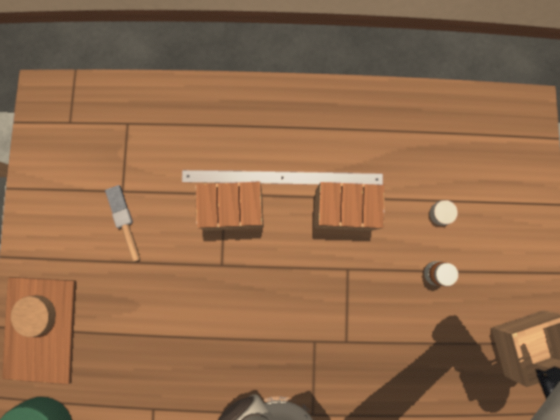

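View pics/scene0.png

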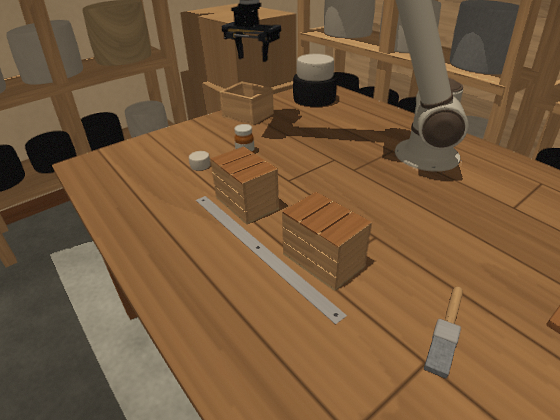

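The top view shows the left crate top at about (197–262, 182–230), the right one at (318–383, 182–230), and the strip from (182,177) to (382,179). The cheese is at (445,212), the jar at (445,274) and the brush at about (120,220). The scene view agrees. I'll zoom in for the corners.

```bash
python3 - <<'E'
import cv2
f=cv2.imread("pics/top0.png")[165:245,180:400]
cv2.imwrite("pics/crop0.png",cv2.resize(f,(792,288),interpolation=cv2.INTER_CUBIC))
E
```

```text
(no output)
```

View pics/crop0.png

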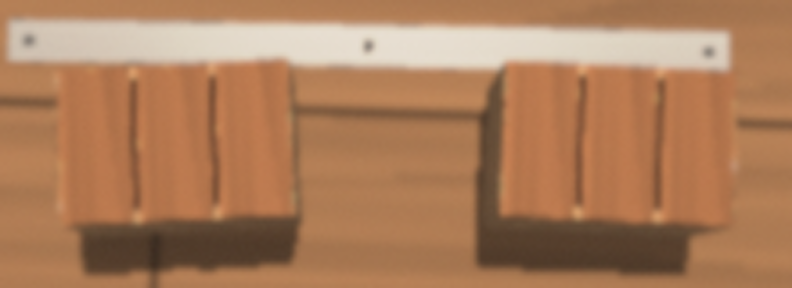

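The crop shows the crate tops clearly. Left corners are about (57,66), (288,62), (297,216), (63,226). Right corners are (505,63), (735,70), (730,226), (500,216).

```bash
python3 - <<'E'
from h import *
c=cams.capture("top")
g=lambda q:np.array(q)/3.6+[180,165]-0.4
for n,q in(("L",[(57,66),(288,62),(297,216),(63,226)]),("R",[(505,63),(735,70),(730,226),(500,216)])):
    P=cast(c,g(q),.12)[:,:2]; print(n,P.round(3).tolist(),"ctr",P.mean(0).round(3),"sizes",[round(float(np.linalg.norm(P[i]-P[i-1])),3) for i in range(4)],
     "yaw far/near",[round(float(np.degrees(np.arctan2(-(a[0]-b[0]),(a[1]-b[1])))),1) for a,b in((P[0],P[1]),(P[3],P[2]))])
S=cast(c,g([(8,20),(8,62),(730,32),(730,68)]),.001)[:,:2];print("strip",S.round(3).tolist(),S.mean(0))
print("cheese",cast(c,[(445,212)],.036),"jar",cast(c,[(446,274)],.085),"brush",cast(c,[(117,188),(136,260)],.01))
E
```

```text
L [[0.62, 0.207], [0.627, 0.06], [0.528, 0.051], [0.517, 0.198]] ctr [0.573 0.129] sizes [0.103, 0.148, 0.099, 0.148] yaw far/near [2.7, 4.3]
R [[0.63, -0.079], [0.631, -0.227], [0.53, -0.224], [0.532, -0.078]] ctr [ 0.581 -0.152] sizes [0.098, 0.148, 0.1, 0.147] yaw far/near [0.1, -0.8]
strip [[0.672, 0.269], [0.641, 0.267], [0.679, -0.254], [0.653, -0.254]] [0.66138287 0.00692734]
cheese [[ 0.57965692 -0.4053636   0.036     ]] jar [[ 0.42656585 -0.38690824  0.085     ]] brush [[0.61876795 0.43344442 0.01      ]
 [0.43584429 0.37140486 0.01      ]]
```

Sizes match the given dimensions. The left crate has a yaw of about 4° and the right about 0°. I'll turn the tool to match the left crate first.

Call:
{"api": "step_arm", "payload": {
  "targets": "0 0 0 6.6;0 0 0 6.6;0 0 0 6.6;0 0 0 0;0 0 0 0",
  "claw": 8.7
}}

```text
time_s: 0.57
tcp_pos: [0.2501, -0.5726, 0.2222]
ee_rot: [[-0.998, -0.069, -0.0], [-0.069, 0.998, 0.001], [0.0, 0.001, -1.0]]
wrist_force: [-0.0, -0.3, 0.4]
gripper_width: 1.0
gripper_force: 0.0
```

```bash
cat >> h.py <<'E'
def to(p):
    s=sense(); R=np.array(s["ee_rot"]); d=R.T@(np.array(p)-s["tcp_pos"])*100
    print("t",s["time_s"],"tcp",np.round(s["tcp_pos"],4),"x",R[:,0].round(3),"F",np.round(s["wrist_force"],1),"shift cm",d.round(2))
E
python3 -c "
from h import *
to([.68,.135,.21])"
```

```text
t 0.5667 tcp [ 0.2501 -0.5726  0.2222] x [-0.998 -0.069  0.   ] F [-0.  -0.3  0.4] shift cm [-47.78  67.62   1.25]
```

Call:
{"api": "step_arm", "payload": {
  "targets": "-2 2.8 0 0;-2 2.8 0 0;-2 2.8 0 0;-2 2.8 0 0;-2 2.8 0 0;-2 2.8 0 0;-2 2.8 0 0;-2 2.8 0 0;-2 2.8 0 0;-2 2.8 0 0;-2 2.8 0 0;-2 2.8 0 0"
}}

```text
time_s: 1.57
tcp_pos: [0.468, -0.22, 0.2228]
ee_rot: [[-0.998, -0.069, 0.0], [-0.069, 0.998, -0.0], [-0.0, -0.0, -1.0]]
wrist_force: [0.4, -0.4, -0.8]
gripper_width: 1.0
gripper_force: 0.0
```

Call:
{"api": "step_arm", "payload": {
  "targets": "-2 2.8 0 0;-2 2.8 0 0;-2 2.8 0 0;-2 2.8 0 0;-2 2.8 0 0;-2 2.8 0 0;-2 2.8 0 0;-2 2.8 0 0;-2 2.8 0 0;-2 2.8 0 0;-2 2.8 0 0;0 0 0 0"
}}

```text
time_s: 2.57
tcp_pos: [0.6689, 0.1052, 0.2208]
ee_rot: [[-0.997, -0.073, 0.001], [-0.073, 0.997, 0.001], [-0.001, 0.001, -1.0]]
wrist_force: [0.8, -0.2, -0.0]
gripper_width: 0.998
gripper_force: 0.0
```

```bash
python3 -c "
from h import *
to([.673,.136,.1]); to([.633,.132,.1])"
```

```text
t 2.5667 tcp [0.6689 0.1052 0.2208] x [-0.997 -0.073 -0.001] F [ 0.8 -0.2 -0. ] shift cm [-0.63  3.03 12.08]
t 2.5667 tcp [0.6689 0.1052 0.2208] x [-0.997 -0.073 -0.001] F [ 0.8 -0.2 -0. ] shift cm [ 3.39  2.93 12.08]
```

Call:
{"api": "step_arm", "payload": {
  "targets": "-0.6 3 0 0;0 0 3 0;0 0 3 0;0 0 3 0;0 0 3 0;1 0 0 0;1 0 0 0;0.7 0 0 0;0.5 0 0 0;0.3 0 0 0;0 0 0 0"
}}

```text
time_s: 3.48
tcp_pos: [0.6356, 0.1283, 0.1035]
ee_rot: [[-0.998, -0.067, 0.001], [-0.067, 0.998, 0.001], [-0.001, 0.0, -1.0]]
wrist_force: [-0.1, 0.3, -0.0]
gripper_width: 0.997
gripper_force: 0.0
```

Call:
{"api": "step_arm", "payload": {
  "targets": "0.35 0 0 0;0.4 0 -0.2 0;0.75 0 -0.6 0;0.8 0 -0.55 0;0.85 0 -0.5 0;0 0 0 0"
}}

```text
time_s: 3.98
tcp_pos: [0.6039, 0.1266, 0.1236]
ee_rot: [[-0.998, -0.067, 0.003], [-0.067, 0.998, 0.001], [-0.003, 0.001, -1.0]]
wrist_force: [3.4, 0.1, 4.9]
gripper_width: 1.0
gripper_force: 2.5
```

```bash
python3 -c "
from h import *
to([.6,.13,.12])
cv2.imwrite('pics/s1.png',cams.capture('scene')['frame'][100:350,150:450])"
```

```text
t 3.9833 tcp [0.6039 0.1266 0.1236] x [-0.998 -0.067 -0.003] F [3.4 0.1 4.9] shift cm [0.37 0.37 0.36]
```

View pics/s1.png

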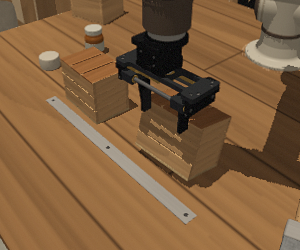

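The crate's far lower edge is lifting (dark gap at about (155,165) in the crop), so I'll continue the arc.

Call:
{"api": "step_arm", "payload": {
  "targets": "0.85 0 -0.5 0;0.9 0 -0.5 0;0.9 0 -0.45 0;0.9 0 -0.4 0;0.95 0 -0.35 0;0.95 0 -0.3 0;0 0 0 0"
}}

```text
time_s: 4.62
tcp_pos: [0.5467, 0.122, 0.1458]
ee_rot: [[-0.998, -0.066, -0.004], [-0.066, 0.998, -0.001], [0.004, -0.001, -1.0]]
wrist_force: [-0.4, 0.8, -0.7]
gripper_width: 0.999
gripper_force: 0.0
```

```bash
python3 -c "
from h import *
cv2.imwrite('pics/s2.png',cams.capture('scene')['frame'][100:350,150:450])"
```

```text
(no output)
```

View pics/s2.png

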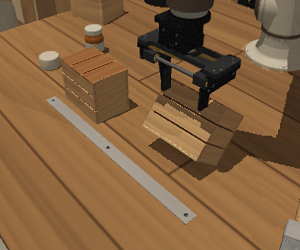

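It's tilted near the balance point, with the underside visible at about (185,150). I'll keep going.

Call:
{"api": "step_arm", "payload": {
  "targets": "1 0 -0.25 0;1 0 -0.2 0;1 0 -0.15 0;1 0 -0.1 0;0 0 0 0;0 0 -2 0;0 0 -2 0;0 0 -3 0;0 0 0 0;0 0 0 0;0 0 0 0;0 0 0 0"
}}

```text
time_s: 5.67
tcp_pos: [0.5092, 0.1197, 0.2219]
ee_rot: [[-0.998, -0.066, -0.002], [-0.066, 0.998, -0.001], [0.002, -0.001, -1.0]]
wrist_force: [0.5, -0.8, -0.0]
gripper_width: 0.997
gripper_force: 0.0
```

```bash
python3 -c "
from h import *
to([.68,-.152,.21])
cv2.imwrite('pics/s3.png',cams.capture('scene')['frame'][100:350,150:450])"
```

```text
t 5.6667 tcp [0.5092 0.1197 0.2219] x [-0.998 -0.066  0.002] F [ 0.5 -0.8 -0. ] shift cm [-15.25 -28.24   1.18]
```

View pics/s3.png

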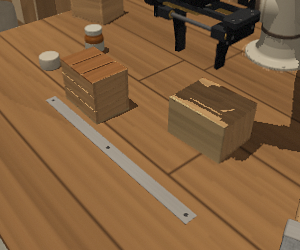

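The left crate lies on its side and its underside, at about (195,135), is bare. The right crate is next: turn 4° and move to its far side.

Call:
{"api": "step_arm", "payload": {
  "targets": "0 0 0 4;-3 0 0 0;-3 0 0 0;-3 -1 0 0;-3 -2 0 0;-3 -3 0 0;-2 -3.5 0 0;0 -3.5 0 0;0 -3.5 0 0;0 -3.5 0 0;0 -3.5 0 0;0 -3 0 0"
}}

```text
time_s: 6.72
tcp_pos: [0.6778, -0.1474, 0.2214]
ee_rot: [[-1.0, 0.004, -0.003], [0.004, 1.0, -0.0], [0.003, -0.0, -1.0]]
wrist_force: [-0.4, 0.9, -0.4]
gripper_width: 0.998
gripper_force: 0.0
```

Call:
{"api": "step_arm", "payload": {
  "targets": "0 0 0 0;0 0 0 0"
}}

```text
time_s: 6.88
tcp_pos: [0.6777, -0.1469, 0.2213]
ee_rot: [[-1.0, 0.007, -0.003], [0.007, 1.0, 0.0], [0.003, 0.0, -1.0]]
wrist_force: [0.4, -0.2, -0.6]
gripper_width: 1.0
gripper_force: 0.0
```

```bash
python3 -c "
from h import *
to([.68,-.152,.104])"
```

```text
t 6.8833 tcp [ 0.6777 -0.1469  0.2213] x [-1.     0.007  0.003] F [ 0.4 -0.2 -0.6] shift cm [-0.26 -0.51 11.73]
```

Call:
{"api": "step_arm", "payload": {
  "targets": "0 -0.5 3 0;0 0 3 0;0 0 3 0;0 0 2.7 0;1 0 0 0;1 0 0 0;0.8 0 0 0;0.5 0 0 0;0.3 0 0 0;0 0 0 0"
}}

```text
time_s: 7.72
tcp_pos: [0.6427, -0.1494, 0.1068]
ee_rot: [[-1.0, 0.003, 0.002], [0.003, 1.0, 0.0], [-0.002, 0.0, -1.0]]
wrist_force: [0.8, -0.4, -0.3]
gripper_width: 0.997
gripper_force: 0.0
```

Call:
{"api": "step_arm", "payload": {
  "targets": "0.3 0 -0.1 0;0.4 0 -0.2 0;0.75 0 -0.65 0;0.8 0 -0.6 0;0.85 0 -0.55 0;0 0 0 0"
}}

```text
time_s: 8.22
tcp_pos: [0.6098, -0.15, 0.1288]
ee_rot: [[-1.0, 0.004, 0.0], [0.004, 1.0, 0.0], [-0.0, 0.0, -1.0]]
wrist_force: [1.2, 0.4, 0.4]
gripper_width: 0.999
gripper_force: 0.9
```

Call:
{"api": "step_arm", "payload": {
  "targets": "0.85 0 -0.5 0;0.9 0 -0.5 0;0.9 0 -0.45 0;0.9 0 -0.4 0;0.95 0 -0.35 0;0.95 0 -0.3 0;0 0 0 0"
}}

```text
time_s: 8.8
tcp_pos: [0.5547, -0.1497, 0.1528]
ee_rot: [[-1.0, 0.004, -0.001], [0.004, 1.0, 0.0], [0.001, 0.0, -1.0]]
wrist_force: [-0.3, 0.8, 0.1]
gripper_width: 0.998
gripper_force: 0.0
```

```bash
python3 -c "
from h import *
cv2.imwrite('pics/s4.png',cams.capture('scene')['frame'][100:350,150:450])"
```

```text
(no output)
```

View pics/s4.png

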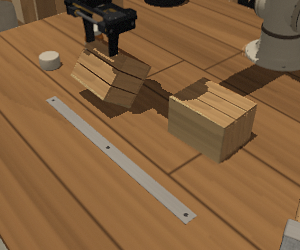

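The right crate is tilted about 35–40° at (110,75) in the crop, still against the fingers. I'll finish the push, level and slightly lower.

Call:
{"api": "step_arm", "payload": {
  "targets": "1 0 0 0;1 0 0.1 0;1 0 0.1 0;1 0 0 0;0 0 0 0;0 0 -2 0;0 0 -2 0;0 0 -2 0;0 0 0 0;0 0 0 0;0 0 0 0;0 0 0 0"
}}

```text
time_s: 9.85
tcp_pos: [0.5162, -0.1494, 0.2089]
ee_rot: [[-1.0, 0.004, -0.002], [0.004, 1.0, 0.0], [0.002, 0.0, -1.0]]
wrist_force: [0.1, -0.3, -0.3]
gripper_width: 0.999
gripper_force: 0.0
```

```bash
python3 -c "
from h import *
to([.33,-.15,.21])
a=cams.capture('scene')['frame'][100:350,150:450];b=cams.capture('top')['frame'][150:300,170:420]
cv2.imwrite('pics/b.png',b)
b=cv2.resize(b,None,fx=2,fy=2,interpolation=cv2.INTER_CUBIC)
o=np.zeros((300,800,3),np.uint8);o[:250,:300]=a;o[:,300:]=b
cv2.imwrite('pics/s5.png',o)"
```

```text
t 9.85 tcp [ 0.5162 -0.1494  0.2089] x [-1.     0.004  0.002] F [ 0.1 -0.3 -0.3] shift cm [18.62 -0.13 -0.07]
```

View pics/s5.png

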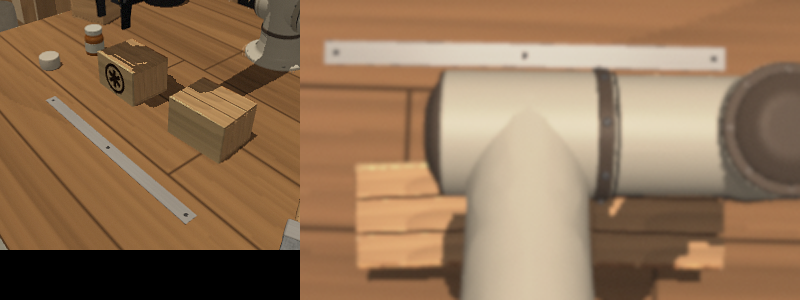

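The right crate lies with the branded underside facing away, ring centre at full pixel (265,179). The left one is bare. I'll move to the near side of the branded crate and measure.

Call:
{"api": "step_arm", "payload": {
  "targets": "3 0 0 0;3 0 0 0;3 0 0 0;3 0 0 0;3 0 0 0;1.5 0 0 0;0 0 0 0;0 0 0 0"
}}

```text
time_s: 10.62
tcp_pos: [0.3517, -0.149, 0.2102]
ee_rot: [[-1.0, 0.003, 0.001], [0.003, 1.0, -0.0], [-0.001, -0.0, -1.0]]
wrist_force: [0.3, -0.4, 0.5]
gripper_width: 1.0
gripper_force: 0.0
```

```bash
python3 -c "
from h import *
to([.36,-.15,.05])
c=cams.capture('scene');f=c['frame'];print('brand',cast(c,[(265,179)],.05).round(3))
g=cams.capture('top')
a=f[120:270,230:430];a=cv2.resize(a,None,fx=2,fy=2);b=cv2.resize(g['frame'][160:310,170:370],None,fx=2,fy=2,interpolation=cv2.INTER_CUBIC)
b=cv2.resize(g['frame'][160:310,180:400],None,fx=2,fy=2)
cv2.imwrite('pics/s6.png',cv2.hconcat([a[:, :360],b]))"
```

```text
t 10.6167 tcp [ 0.3517 -0.149   0.2102] x [-1.     0.003 -0.001] F [ 0.3 -0.4  0.5] shift cm [-0.82 -0.09 16.02]
brand [[ 0.52  -0.148  0.05 ]]
```

View pics/s6.png

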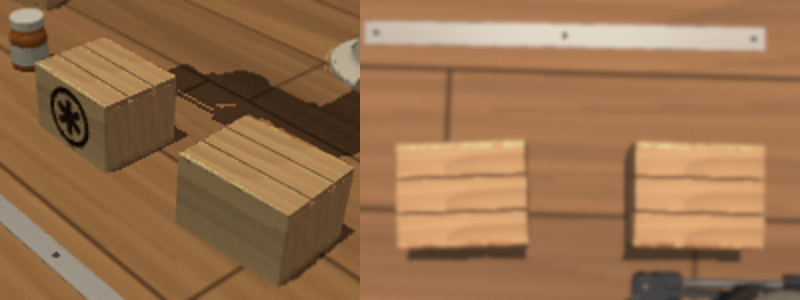

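The branded crate's top corners in the right half are about (636,142), (765,147), (764,247), (634,246). It lies square. The bare crate spans (396,142)–(526,248).

```bash
python3 -c "
from h import *
c=cams.capture('top')
g=lambda q:(np.array(q)-[360,0])/2+[180,160]-.25
for q in ([(636,142),(765,147),(764,247),(634,246)],[(396,145),(525,140),(527,244),(397,248)]):
  P=cast(c,g(q),.1)[:,:2];print(P.round(3).tolist(),P.mean(0).round(3))
print(cast(c,g([(753,39)]),.001).round(3))
"
```

```text
[[0.52, -0.078], [0.518, -0.229], [0.403, -0.229], [0.4, -0.079]] [ 0.46  -0.154]
[[0.507, 0.2], [0.518, 0.051], [0.399, 0.044], [0.389, 0.193]] [0.453 0.122]
[[ 0.664 -0.238  0.001]]
```

Call:
{"api": "step_arm", "payload": {
  "targets": "0 -0.5 0 0;0 0 3 0;0 0 3 0;0 0 3 0;0 0 3 0;0 0 3 0;0 0 1.2 0;0 0 0 0;-1.5 0 0 0;-1 0 0 0;-0.8 0 0 0;0 0 0 0"
}}

```text
time_s: 11.77
tcp_pos: [0.388, -0.1542, 0.0489]
ee_rot: [[-1.0, 0.003, 0.004], [0.003, 1.0, -0.0], [-0.004, -0.0, -1.0]]
wrist_force: [0.3, -0.5, -0.3]
gripper_width: 0.999
gripper_force: 0.0
```

Call:
{"api": "step_arm", "payload": {
  "targets": "-0.8 0 0 0;-0.8 0 0 0;-0.8 0 0 0;-0.8 0 0 0;-0.8 0 0 0;-0.8 0 0 0;-0.8 0 0 0;-0.8 0 0 0;-0.8 0 0 0;-0.8 0 0 0;-0.8 0 0 0;-0.8 0 0 0"
}}

```text
time_s: 12.77
tcp_pos: [0.4817, -0.1543, 0.048]
ee_rot: [[-1.0, 0.004, -0.0], [0.004, 1.0, 0.0], [0.0, 0.0, -1.0]]
wrist_force: [-2.6, 0.2, 1.3]
gripper_width: 1.0
gripper_force: 1.5
```

```bash
python3 -c "
from h import *
to([.5945,-.154,.047])"
```

```text
t 12.7667 tcp [ 0.4817 -0.1543  0.048 ] x [-1.     0.004  0.   ] F [-2.6  0.2  1.3] shift cm [-11.28   0.07   0.09]
```

Call:
{"api": "step_arm", "payload": {
  "targets": "-1 0 0 0;-1 0 0 0;-1 0 0 0;-1 0 0 0;-1 0 0 0;-1 0 0 0;-1 0 0 0;-1 0 0 0;-1 0 0 0;-0.8 0 0 0;-0.6 0 0 0;0 0 0 0"
}}

```text
time_s: 13.77
tcp_pos: [0.587, -0.1547, 0.0481]
ee_rot: [[-1.0, 0.003, 0.003], [0.003, 1.0, -0.0], [-0.003, -0.0, -1.0]]
wrist_force: [-0.1, -0.4, -0.6]
gripper_width: 0.998
gripper_force: 0.0
```

Call:
{"api": "step_arm", "payload": {
  "targets": "-0.4 0 0 0;-0.2 0 0 0;0 0 0 0;0 0 0 0"
}}

```text
time_s: 14.1
tcp_pos: [0.5911, -0.1548, 0.0482]
ee_rot: [[-1.0, 0.004, 0.001], [0.004, 1.0, -0.0], [-0.001, -0.0, -1.0]]
wrist_force: [-1.3, -0.0, 0.2]
gripper_width: 0.999
gripper_force: 0.8
```

Call:
{"api": "step_arm", "payload": {
  "targets": "1 0 0 0;2 0 0 0;3 0 0 0;3 0 -1 0;2 0 -3 0;2 0 -3 0;2 0 -3 0;2 0 -3 0;3 0 0 0;3 0 0 0;0 0 0 0;0 0 0 0"
}}

```text
time_s: 15.1
tcp_pos: [0.361, -0.154, 0.1792]
ee_rot: [[-1.0, 0.003, 0.005], [0.003, 1.0, -0.0], [-0.005, -0.0, -1.0]]
wrist_force: [0.9, 0.0, -0.6]
gripper_width: 1.002
gripper_force: 0.0
```

```bash
python3 -c "
from h import *
to([.5945,-.154,.047])
f=cams.capture('scene')['frame'];g=cams.capture('top')['frame']
a=f[120:270,180:360];a=cv2.resize(a,None,fx=2,fy=2);b=cv2.resize(g[160:310,180:400],None,fx=2,fy=2,interpolation=cv2.INTER_CUBIC)
cv2.imwrite('pics/s7.png',cv2.hconcat([a,b]))"
```

```text
t 15.1 tcp [ 0.361  -0.154   0.1792] x [-1.     0.003 -0.005] F [ 0.9  0.  -0.6] shift cm [-23.28   0.08  13.34]
```

View pics/s7.png

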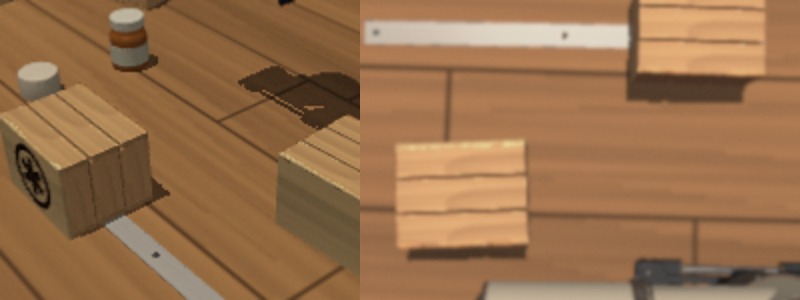

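The branded crate straddles the strip, with its near top edge at (638,73)–(765,77). The brand ring at (34,176) is visible, and the cheese, jar and bare crate are untouched. I'll check the numbers before handing in.

```bash
python3 -c "
from h import *
c=cams.capture('top')
g=lambda q:(np.array(q)-[360,0])/2+[180,160]-.25
P=cast(c,g([(638,73),(765,77)]),.1)[:,:2];print('mid from near edge',P.mean(0)+[.06,0])
print('mid from brand',cast(cams.capture('scene'),[(197,208)],.05)-[.06,0,0])
print('strip',cast(c,g([(367,34),(376,32),(564,35)]),.001).round(3))
"
```

```text
mid from near edge [ 0.66034256 -0.15375687]
mid from brand [[ 0.65956809 -0.15027065  0.05      ]]
strip [[0.655 0.264 0.001]
 [0.658 0.252 0.001]
 [0.661 0.008 0.001]]
```

```bash
python3 -c "
from h import *
print(r.finish_job())"
```

```text
the job is handed in; nothing more can be done
None
```

I tipped both crates towards the robot, left then right, and pushed the branded (right) crate until its middle was about 4 mm from the strip's centre line, then handed in at about 15 s; the bare crate lies well short of the strip, and the cheese, jar and brush were not touched.

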